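# Stir the walnuts, then hold the moisture probe in its guide

### The arm

A 6-joint arm with a two-finger parallel gripper is mounted at the origin on a cart in front of the work surface, level with it; the furniture and walls round the work are solid. World frame = base frame: x ahead of the robot, y to its left, z up, the work surface at z = 0. Lengths are in m, angles in degrees, forces in N, time in s.
With the tool pointing down it reaches from about 0.325 to 0.775 m from the base axis. Payload 5.5 kg.
Tool frame: the origin (TCP) lies at the very end of the fingers, on their centre line; the grasp point (between the pads) lies 19 mm behind it (grip_depth is the distance from the TCP to the grasp point, in m); z points along the fingers, y is the direction in which the jaws open and shut (so a half turn about z gives the same grasp; the last joint's range is limited). The gripper opens to 85 mm and grips with 20 to 120 N. Pads are 22 mm wide; open, the fingers measure 114 mm over their backs; the gripper's body (76 mm by 85 mm) begins 54 mm behind the grasp point. The pads swing forward as they close: fully open they stand 13 mm farther back than shut.
Start: joints at [62.871, 5.22, 70.514, -0, 104.267, -3.249], TCP at [0.243, 0.549, 0.231] pointing down, gripper open.
Joint ranges: [-164.24, 164.24], [-49.07, 125.15], [9.68, 141.18], [-86.29, 266.29], [3.28, 154.24], [-151.56, 151.56]. Speed limits (degrees/s): [147.25, 147.25, 172.46, 180, 180, 180].

### API

Orientations are given as [roll, pitch, yaw] about the fixed x, y, z axes, in that order (R = Rz(yaw) Ry(pitch) Rx(roll)).
In Python, from cell import * gives the robot as it stands.
- The arm moves only by the tool apply_moves, never from a script. Its argument "moves" is text: rows parted by semicolons, each of 7 numbers parted by spaces: the finger opening in cm, from 0 to 8.54, then the shift along the world's x, y, z in cm, then the turn, a rotation vector about the world's x, y, z in rad. A call has 1 to 8 rows; each row shifts and turns the commanded pose from where the row before left it; what a row does not reach is not made up. A row lasts 1/12 s, in which the tool goes at most 41.7 mm and 7.16 degrees, less where a joint would pass 70% of its speed; a pose out of reach is approached as far as the arm can. A call is refused whole if a number of a shift passes 4.17 or a number of a turn 0.125, either way. A call with a gripper value outside its range is refused whole. The fingers move at their own pace and stop on an object; "grip_force" is the grip in N (left out, the last holds). Time passes only in rows, so rows that do not move let the fingers close. It gives the time, the measured TCP pose, the force and the opening at its end, in the units of the state.
- state(): the state, without advancing time (a new reading comes with each control period).
- camera(name): name is "scene" or "top" or "wrist"; returns the picture (384x512x3 uint8, red, green, blue); there is no depth.
- camera_params(name): a dict with "fx", "fy", "cx", "cy" (pixels), "world_from_camera" (4x4, takes a point from camera to world coordinates); the wrist camera has in their place "mount" (4x4, takes a point from camera to tool coordinates, whose origin is the TCP and whose axes are the flange's). Camera axes: x right, y up, looking along -z (the intrinsics and any distortion apply to the point x, -y, -z); pixel columns grow to the right and rows downward; lengths in m; the calibration is good to about 2 mm. A picture is of the moment at which its call begins: read the wrist's pose just before it. camera_params takes no time and is no camera call.
- finish_job(): hands the job in, once; it reports no verdict.
The state is a dict: "clock": time; "qpos": joint angles; "qvel": joint speeds; "tau": joint torques, N m; "ee_pos": TCP position; "tool_rot": TCP orientation; "ft_force": force on the tool from outside, world axes, zero at the start; "wrist_torque": the same for the moment, N m; "gripper_width": opening from 0.0 (shut) to 1.0 (fully open).
Only numpy, scipy, OpenCV 4.12 (cv2) and the standard library are available. Lean on these libraries where they do the work, as an engineer would, in place of code of your own. Each camera call takes 0.05 s, during which the arm holds its last target.

### The job

Check the walnuts with the moisture probe: draw the probe out of its stand and stir the walnuts in the box with its tip until at least three of them have clearly shifted (by 2 cm or more), keeping them all in the box. Then thread the probe straight down through the upper and the lower brass eye of the guide until its tip is inside the box, about 15 mm below the box's rim and well clear of the floor, and finish while still holding it there by the handle, still and upright through both eyes. Leave the onion, lemon, tomato and mug where they are.

Things in the scene. Friction and masses are not known exactly. Their poses are not given: they have to be found in the camera images.
- probe_grip (a point): Centre of the moisture probe's blue square handle, 24 x 24 mm and 50 mm tall (153 to 203 mm above the tip), with a dark window on top; it sits on a straight steel shaft 10 mm thick, with an 18 mm collar just under the handle. The point lies 178 mm above the tip. z points from tip to handle; x and y are square to the handle's faces.
- probe_tip (a point): The lower end of the probe's steel shaft (tapered over the last 6 mm), on its axis; z points up towards the handle.
- probe: The whole moisture probe, 203 mm long, about 0.12 kg; origin at its tip, z up towards the handle. At the start it stands upright and loose in its stand, handle up.
- stand_hole (a point): Centre of the mouth of the hole in the dark wooden probe stand, a fixed block 70 x 70 x 60 mm high; the hole is 11.5 mm wide and 54 mm deep, upright.
- nut_box: Fixed open box of pale wood, 170 mm (its x) by 260 mm (its y), 60 mm high, walls and floor 6 mm; origin at the centre of its underside, z up. A dark steel post 134 mm tall on its +y end carries two brass guide eyes, one above the other, 80 mm from the box's centre along +y. From y = -125 to +60 mm the box is open above.
- guide_top (a point): Centre of the mouth of the upper brass eye, 130 mm above the box's underside; z up along the axis of both eyes. Each eye is a fixed ring 26 mm wide (33 mm at its flared top), 16 mm tall; its hole is 14 mm wide, flared to 21 mm at the top. Upper eye: 114 to 130 mm, lower eye: 70 to 86 mm above the box's underside.
- guide_low (a point): Centre of the lower end of the lower brass eye, 70 mm above the underside of the box, straight below guide_top.
- box_floor (a point): Centre of the inner floor of the box, 6 mm above its underside.
- onion: A loose red onion, 84 mm wide, 82 mm tall, a bystander; origin at its underside.
- lemon: A loose lemon, 71 mm long, a bystander; origin at its underside.
- tomato: A loose red tomato, 69 mm wide, a bystander; origin at its underside.
- mug: A loose dotted white mug, 82 mm wide, 91 mm tall, a bystander; origin at its underside.
- walnut0_center (a point): Centre of walnut 1 of six, a loose round brown nut in its shell, 30 mm wide, 25 mm tall, about 14 g, lying in the box.
- walnut1_center (a point): Centre of walnut 2 of six, a loose round brown nut in its shell, 30 mm wide, 25 mm tall, about 14 g, lying in the box.
- walnut2_center (a point): Centre of walnut 3 of six, a loose round brown nut in its shell, 30 mm wide, 25 mm tall, about 14 g, lying in the box.
- walnut3_center (a point): Centre of walnut 4 of six, a loose round brown nut in its shell, 30 mm wide, 25 mm tall, about 14 g, lying in the box.
- walnut4_center (a point): Centre of walnut 5 of six, a loose round brown nut in its shell, 30 mm wide, 25 mm tall, about 14 g, lying in the box.
- walnut5_center (a point): Centre of walnut 6 of six, a loose round brown nut in its shell, 30 mm wide, 25 mm tall, about 14 g, lying in the box.

How it is judged:
By the outcome, as a careful person would: the job done as asked, in the order asked, and still so for the second after the job is handed in, while the arm keeps its last pose, push and grip.
It also fails if it takes over 72 s, if anything falls off the work surface, if the arm or the gripper's body presses on something with over 40 N, if the wrist force passes 120 N, or if a joint passes its speed limit or range.

## Working session

There is one attempt and no reset: what is moved stays moved. The work goes in short steps, Python scripts to look and compute and a tool call to move; the robot and the scene stay as the last step left them, time stands still between calls to the robot, and variables do not carry over. Pictures are saved under pics/ and viewed, and the job is handed in when it is done.

Besides the shell and the picture viewer there is one more tool, called after "Request:" as name(argument=value, ...) on one line, values as JSON. apply_moves: Moves the arm, as the interface text tells. Its arguments: {"type":"object","properties":{"moves":{"type":"string"},"grip_force":{"type":"number"}},"required":["moves"]}

```bash
mkdir -p pics; ls
python3 - <<'E'
from cell import *
import cv2, numpy as np
np.set_printoptions(precision=4,suppress=True)
print(state())
for n in ("scene","top","wrist"):
    cv2.imwrite(f"pics/{n}0.png",camera(n)[:,:,::-1]); print(n,camera_params(n))
E
```

```text
pics
{'clock': 0.0, 'qpos': array([ 62.8703,   5.2609,  70.5827,   0.0016, 104.2639,  -3.2484]), 'qvel': array([-0.0517, -0.0148,  0.0063, -0.1428,  0.0381, -0.0966]), 'tau': array([ -0.0007, -45.8728, -41.8028,  -0.0004,   0.0115,   0.    ]), 'ee_pos': array([0.2428, 0.5484, 0.2302]), 'tool_rot': array([-179.8927,   -0.0076,  156.1192]), 'ft_force': array([0.2307, 0.2494, 0.6248]), 'wrist_torque': array([ 0.0183, -0.0213, -0.0298]), 'gripper_width': 0.9997135126181079}
scene {'fx': 371.64967851652165, 'fy': 371.64967851652165, 'cx': 252.7895793889113, 'cy': 191.8439898759555, 'world_from_camera': array([[ 0.5591,  0.4823, -0.6744, -0.099 ],
       [-0.829 ,  0.3132, -0.4633, -0.4859],
       [-0.0123,  0.8181,  0.5749,  0.726 ],
       [ 0.    ,  0.    ,  0.    ,  1.    ]])}
top {'fx': 498.9790193432334, 'fy': 498.9790193432334, 'cx': 256.2285889945285, 'cy': 185.56060440496452, 'world_from_camera': array([[-0.264 ,  0.8129, -0.5191, -0.302 ],
       [-0.9644, -0.231 ,  0.1286,  0.231 ],
       [-0.0154,  0.5346,  0.845 ,  1.5231],
       [ 0.    ,  0.    ,  0.    ,  1.    ]])}
wrist {'fx': 290.79595821649053, 'fy': 290.79595821649053, 'cx': 259.8287906965164, 'cy': 189.4929507159577, 'mount': array([[-0.0004,  0.9507,  0.3103,  0.0798],
       [ 1.    ,  0.0004, -0.0002,  0.0003],
       [-0.0003,  0.3103, -0.9507, -0.1421],
       [ 0.    ,  0.    ,  0.    ,  1.    ]])}
```

View pics/scene0.png

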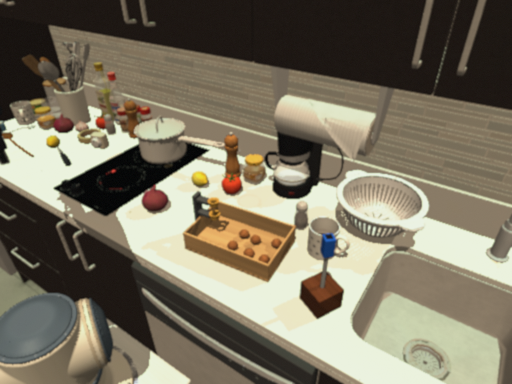

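View pics/top0.png

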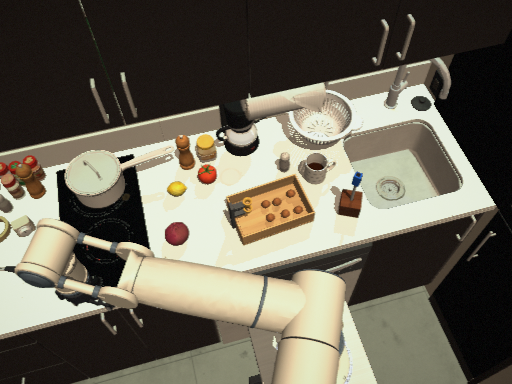

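View pics/wrist0.png

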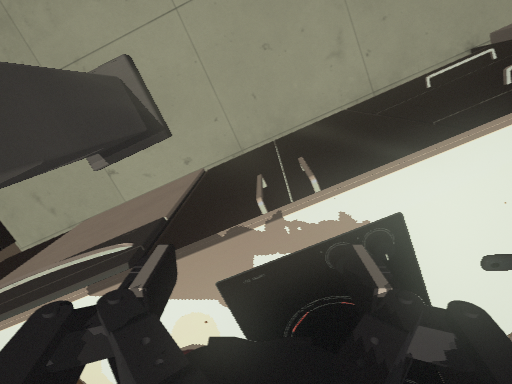

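The scene view shows the probe's blue handle at about (328,246) over its stand (321,295), and the box with its eyes near (210,210). In the top view the handle is at (357,180) and the eyes near (243,207). I'll zoom in to measure.

```bash
cat > h.py <<'E'
import cv2, numpy as np
from scipy.spatial.transform import Rotation as R
np.set_printoptions(precision=4,suppress=True)
from cell import *
def ray(n,uv,P=None,st=None):
    P=P or camera_params(n)
    if 'mount' in P:
        T=np.eye(4); T[:3,:3]=R.from_euler('xyz',st['tool_rot'],degrees=True).as_matrix(); T[:3,3]=st['ee_pos']; W=T@P['mount']
    else: W=P['world_from_camera']
    d=np.array([(uv[0]-P['cx'])/P['fx'],-(uv[1]-P['cy'])/P['fy'],-1.])
    return W[:3,3],W[:3,:3]@d
def onz(n,uv,z,st=None):
    o,d=ray(n,uv,st=st); return o+d*(z-o[2])/d[2]
def tri(rays):
    A=np.zeros((3,3));b=np.zeros(3)
    for o,d in rays:
        d=d/np.linalg.norm(d);M=np.eye(3)-np.outer(d,d);A+=M;b+=M@o
    p=np.linalg.solve(A,b)
    return p,[np.linalg.norm(np.cross(p-o,d/np.linalg.norm(d))) for o,d in rays]
def proj(n,p,st=None):
    P=camera_params(n)
    if 'mount' in P:
        T=np.eye(4); T[:3,:3]=R.from_euler('xyz',st['tool_rot'],degrees=True).as_matrix(); T[:3,3]=st['ee_pos']; W=T@P['mount']
    else: W=P['world_from_camera']
    c=np.linalg.inv(W)@np.append(p,1); return np.array([P['cx']+P['fx']*c[0]/-c[2],P['cy']-P['fy']*c[1]/-c[2]])
def blobs(img,lo,hi,amin=4):
    m=cv2.inRange(cv2.cvtColor(img,cv2.COLOR_RGB2HSV),np.array(lo),np.array(hi))
    n,_,s,c=cv2.connectedComponentsWithStats(m)
    return [(c[i],s[i]) for i in range(1,n) if s[i][4]>=amin],m
E
python3 - <<'E'
from h import *
s=cv2.imread("pics/scene0.png");t=cv2.imread("pics/top0.png")
cv2.imwrite("pics/s0z.png",cv2.resize(s[180:320,175:355],None,fx=4,fy=4,interpolation=cv2.INTER_CUBIC))
cv2.imwrite("pics/t0z.png",cv2.resize(t[155:250,215:375],None,fx=5,fy=5,interpolation=cv2.INTER_CUBIC))
r=[]
for n,i in (("scene",s),("top",t)):
    b,m=blobs(i[:,:,::-1].copy(),(105,150,60),(130,255,255),10)
    for c,st in b: print(n,c,st)
E
```

```text
scene [327.7899 245.4496] [322 234  14  24 238]
top [356.4805 179.3896] [352 172  10  14  77]
```

View pics/s0z.png

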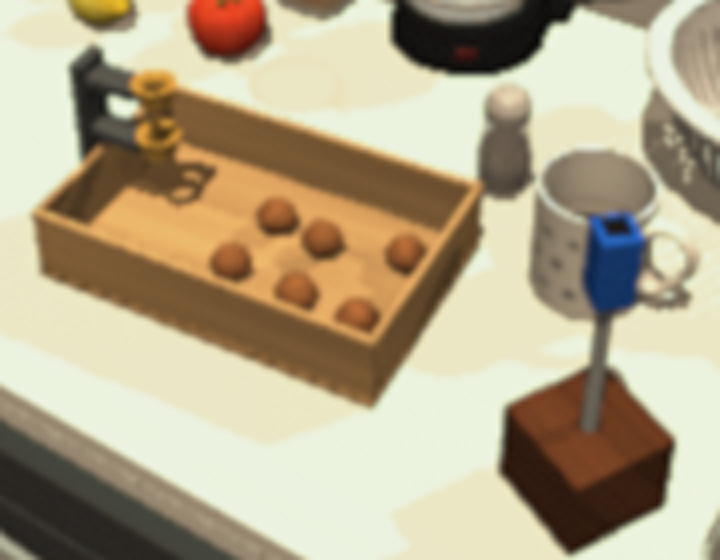

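View pics/t0z.png

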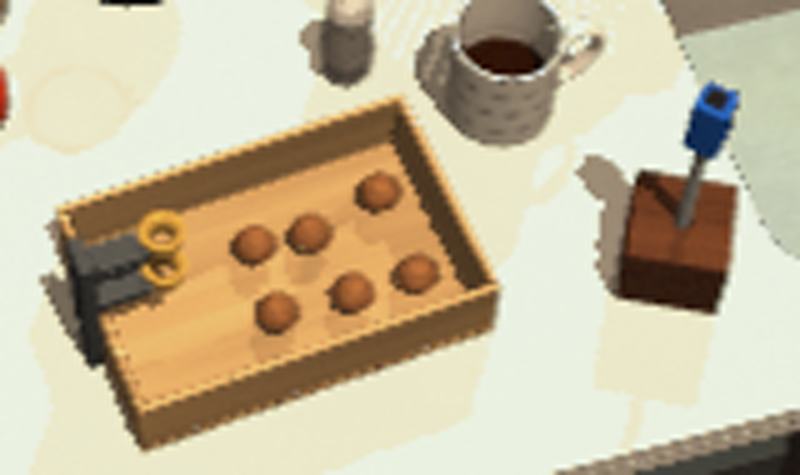

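Run:
```python
from h import *
S=lambda u,v:(175+(u+.5)/4-.5,180+(v+.5)/4-.5)
T=lambda u,v:(215+(u+.5)/5-.5,155+(v+.5)/5-.5)
for nm,a,b,z in [("hole",(590,428),(683,225),.06),("handletop",(616,225),(718,97),.209),("eyetop",(154,82),(161,231),.13),("eyelow top",(157,133),(163,267),.086),
 ("cornA",(37,213),(62,210),.06),("cornB",(480,185),(400,98),.06),("cornC",(375,345),(495,290),.06),
 ("standNear",(580,492),(722,262),.06),("standL",(508,410),(622,248),.06),("standR",(672,442),(735,185),.06)]:
    p,e=tri([ray("scene",S(*a)),ray("top",T(*b))])
    print(nm,p,e,onz("scene",S(*a),z)[:2],onz("top",T(*b),z)[:2])
print("D",onz("top",T(143,408),.06), "standTL",onz("top",T(638,172),.06))
for u in [(253,245),(309,234),(379,192),(415,273),(351,293),(277,312)]: print("nut",onz("top",T(*u),.0185))
for u in [(277,216),(322,239),(405,253),(357,315),(297,290),(231,261)]: print("nut s",onz("scene",S(*u),.0185))
p=onz("top",T(505,110),.06);print("mug~",p)
```

```text
hole [ 0.4586 -0.2901  0.0549] [np.float64(0.001812285431383268), np.float64(0.0018122854313833432)] [ 0.4566 -0.292 ] [ 0.4541 -0.2873]
handletop [ 0.4587 -0.2893  0.2108] [np.float64(0.0007086491463905013), np.float64(0.0007086491463905814)] [ 0.4615 -0.2888] [ 0.459  -0.2896]
eyetop [0.5077 0.0631 0.1294] [np.float64(0.0014957746420525728), np.float64(0.0014957746420522914)] [0.5091 0.0627] [0.5058 0.0638]
eyelow top [0.5061 0.0636 0.086 ] [np.float64(0.001850673837643168), np.float64(0.0018506738376435326)] [0.5085 0.0637] [0.5041 0.0643]
cornA [0.5113 0.1285 0.0493] [np.float64(0.06601987542083072), np.float64(0.06601987542083064)] [0.4207 0.0992] [0.581  0.1164]
cornB [ 0.6089 -0.1356  0.0582] [np.float64(0.002120522839268183), np.float64(0.0021205228392684166)] [ 0.6097 -0.1368] [ 0.6055 -0.134 ]
cornC [ 0.4475 -0.1514  0.0519] [np.float64(0.002288286726999164), np.float64(0.0022882867269992573)] [ 0.4436 -0.1556] [ 0.4409 -0.1482]
standNear [ 0.4226 -0.3045  0.0503] [np.float64(0.0019349270843040018), np.float64(0.001934927084303953)] [ 0.4129 -0.3067] [ 0.4198 -0.302 ]
standL [ 0.4519 -0.2436  0.0505] [np.float64(0.001278663669293751), np.float64(0.0012786636692936732)] [ 0.4427 -0.2468] [ 0.4484 -0.2412]
standR [ 0.4758 -0.3342  0.0567] [np.float64(0.00022063852676747507), np.float64(0.0002206385267675903)] [ 0.4727 -0.3348] [ 0.4743 -0.333 ]
D [0.4199 0.1008 0.06  ] standTL [ 0.5023 -0.2729  0.06  ]
nut [ 0.5419 -0.0085  0.0185]
nut [ 0.5398 -0.0486  0.0185]
nut [ 0.5593 -0.1059  0.0185]
nut [ 0.4898 -0.1102  0.0185]
nut [ 0.4867 -0.063   0.0185]
nut [ 0.4863 -0.0098  0.0185]
nut s [ 0.5448 -0.0104  0.0185]
nut s [ 0.5423 -0.0507  0.0185]
nut s [ 0.562  -0.1066  0.0185]
nut s [ 0.4937 -0.1109  0.0185]
nut s [ 0.4911 -0.0646  0.0185]
nut s [ 0.4895 -0.0106  0.0185]
mug~ [ 0.5758 -0.2016  0.06  ]
```

The two views agree to 2–4 mm, which puts the handle at (0.459,-0.289) and the upper eye at (0.506,0.063). I'll move over the probe at height, turning the wrist with the base.

Request:
apply_moves(moves="8.54 0.9 -3.4 1 0 0 -0.071;8.54 0.9 -3.4 1 0 0 -0.071;8.54 0.9 -3.4 1 0 0 -0.071;8.54 0.9 -3.4 1 0 0 -0.071;8.54 0.9 -3.4 1 0 0 -0.071;8.54 0.9 -3.4 1 0 0 -0.071;8.54 0.9 -3.4 1 0 0 -0.071;8.54 0.9 -3.4 1 0 0 -0.071", grip_force=60)

```text
clock: 0.82
ee_pos: [0.3148, 0.275, 0.3115]
tool_rot: [-180.0, 0.0, 123.4]
ft_force: [-0.3, 0.2, 0.3]
gripper_width: 1.0
```

Request:
apply_moves(moves="8.54 0.9 -3.5 0 0 0 -0.071;8.54 0.9 -3.5 0 0 0 -0.071;8.54 0.9 -3.5 0 0 0 -0.071;8.54 0.9 -3.5 0 0 0 -0.071;8.54 0.9 -3.5 0 0 0 -0.071;8.54 0.9 -3.5 0 0 0 -0.071;8.54 0.9 -3.5 0 0 0 -0.071;8.54 0.9 -3.5 0 0 0 -0.071")

```text
clock: 1.48
ee_pos: [0.3868, -0.0052, 0.3112]
tool_rot: [180.0, -0.0, 90.8]
ft_force: [0.5, 0.8, -0.1]
gripper_width: 1.002
```

Request:
apply_moves(moves="8.54 0.9 -3.5 0 0 0 -0.071;8.54 0.9 -3.5 0 0 0 -0.071;8.54 0.9 -3.5 0 0 0 -0.071;8.54 0.9 -3.5 0 0 0 -0.071;8.54 0.9 -3.5 0 0 0 -0.071;8.54 0.9 -3.5 0 0 0 -0.071;8.54 0.9 -3.5 0 0 0 -0.071;8.54 0 0 0 0 0 0")

```text
clock: 2.15
ee_pos: [0.4501, -0.2535, 0.3081]
tool_rot: [-179.8, 0.1, 62.1]
ft_force: [0.6, 0.6, -0.5]
gripper_width: 1.0
```

Run:
```python
from h import *
s=state();print(s['clock'],s['qpos'],s['ee_pos'],s['tool_rot'])
im=camera("wrist")
cv2.imwrite("pics/w1.png",im[:,:,::-1])
b,m=blobs(im,(105,150,60),(130,255,255),10);print(b)
```

```text
2.15 [-33.0893  -5.7012  73.5504  -0.112  112.3684  -5.1874] [ 0.4501 -0.2535  0.3081] [-179.7739    0.0837   62.0559]
[]
```

View pics/w1.png

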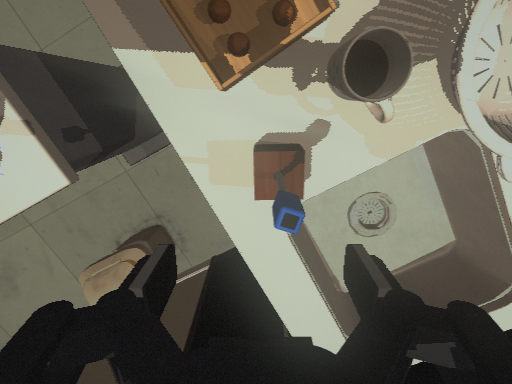

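The wrist view shows the handle's top face at about (289,220), with the stand behind it at (280,172). Next I need the handle's yaw.

Run:
```python
from h import *
im=cv2.imread("pics/w1.png")
c=im[135:245,235:325]
cv2.imwrite("pics/w1z.png",cv2.resize(c,None,fx=6,fy=6,interpolation=cv2.INTER_CUBIC))
```

```text
(no output)
```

View pics/w1z.png

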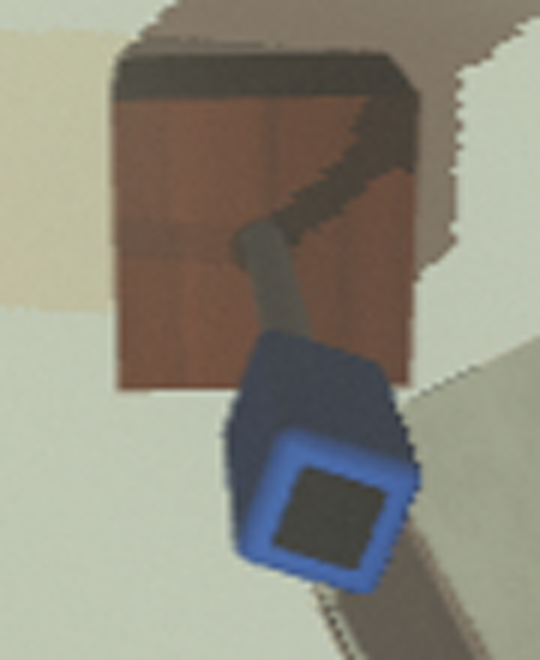

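Run:
```python
from h import *
st=dict(ee_pos=np.array([0.4501,-0.2535,0.3081]),tool_rot=np.array([-179.774,0.084,62.056]))
W=lambda u,v:(235+(u+.5)/6-.5,135+(v+.5)/6-.5)
C=[onz("wrist",W(*p),.209,st) for p in [(285,430),(418,475),(372,593),(238,552)]]
C=np.array(C);print(C,C.mean(0))
for i in range(4):
    d=C[(i+1)%4]-C[i];print(np.linalg.norm(d),np.degrees(np.arctan2(d[1],d[0]))%90)
W2=[onz("wrist",W(*p),.209,st) for p in [(302,465),(386,490),(355,570),(275,543)]]
for i in range(4):
    d=W2[(i+1)%4]-W2[i];print(np.linalg.norm(d),np.degrees(np.arctan2(d[1],d[0]))%90)
print(np.mean(W2,0),"hole",onz("wrist",W(268,245),.06,st))
```

```text
[[ 0.4602 -0.2753  0.209 ]
 [ 0.4745 -0.291   0.209 ]
 [ 0.46   -0.3054  0.209 ]
 [ 0.445  -0.2897  0.209 ]] [ 0.4599 -0.2903  0.209 ]
0.021283012051660125 42.32419165483928
0.02046441078830878 44.69282982471978
0.021699083790820497 43.64977476526741
0.020953433018753603 43.515134653722846
0.013313753010729328 44.44661532984294
0.013862483333393119 44.56026577563347
0.013065980016489212 41.974974990619586
0.01330209283850363 45.684733223172714
[ 0.4598 -0.291   0.209 ] hole [ 0.4601 -0.2895  0.06  ]
```

Request:
apply_moves(moves="8.54 0.3 -1.2 0 0 0 -0.107;8.54 0.3 -1.2 0 0 0 -0.107;8.54 0.3 -1.2 0 0 0 -0.107;8.54 0 0 -2 0 0 0;8.54 0 0 0 0 0 0;8.54 0 0 0 0 0 0;8.54 0 0 0 0 0 0")

```text
clock: 2.78
ee_pos: [0.4589, -0.2835, 0.292]
tool_rot: [180.0, -0.0, 44.3]
ft_force: [-0.3, -0.3, -0.0]
gripper_width: 0.999
```

Run:
```python
from h import *
s=state();print(s['clock'],s['qpos'],s['ee_pos'],s['tool_rot'])
im=camera("wrist")
cv2.imwrite("pics/w2.png",im[:,:,::-1])
cv2.imwrite("pics/w2z.png",cv2.resize(im[185:335,215:315,::-1],None,fx=4,fy=4,interpolation=cv2.INTER_CUBIC))
```

```text
2.7833 [-35.334   -2.9384  72.5848   0.0122 110.3364  10.4103] [ 0.4589 -0.2835  0.292 ] [179.9851  -0.0144  44.26  ]
```

View pics/w2z.png

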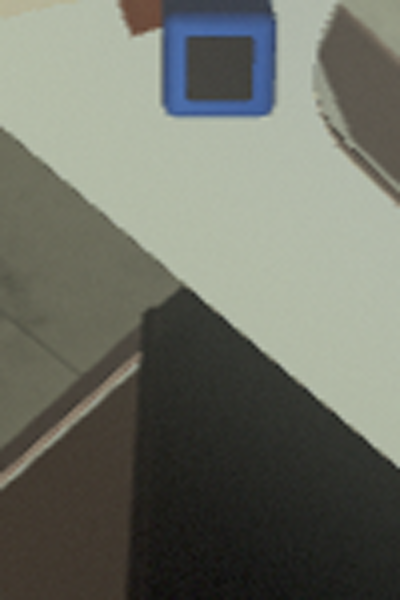

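View pics/w2.png

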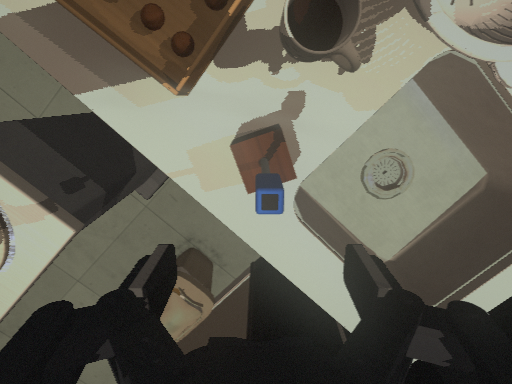

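The handle is square to the image now, with its window centred at about (269.6,201.9).

Run:
```python
from h import *
st=state()
a=onz("wrist",(215+219.5/4-.5,185+68.5/4-.5),.209,st);print(a)
# in tool frame
T=R.from_euler('xyz',st['tool_rot'],degrees=True).as_matrix()
print((T.T@(a-st['ee_pos'])))
```

```text
[ 0.4613 -0.2921  0.209 ]
[-0.0043  0.0075  0.0835]
```

Request:
apply_moves(moves="8.54 0.16 -0.77 -1.5 0 0 -0.008;8.54 0 0 -2.5 0 0 0;8.54 0 0 -2.5 0 0 0;8.54 0 0 -2.5 0 0 0;8.54 0 0 -2.2 0 0 0;8.54 0 0 -1.5 0 0 0;8.54 0 0 0 0 0 0;8.54 0 0 0 0 0 0")

```text
clock: 3.5
ee_pos: [0.4605, -0.2917, 0.1647]
tool_rot: [-180.0, 0.0, 43.7]
ft_force: [0.2, 0.4, 0.6]
gripper_width: 1.002
```

Run:
```python
from h import *
s=state();print(s['clock'],s['qpos'],s['ee_pos'],s['tool_rot'],s['ft_force'])
im=camera("wrist")
cv2.imwrite("pics/w3.png",im[:,:,::-1])
```

```text
3.5 [-35.9286  -3.416   85.9713   0.0027  97.4686  10.3282] [ 0.4605 -0.2917  0.1647] [-179.9759    0.0017   43.7435] [0.245  0.4158 0.64  ]
```

View pics/w3.png

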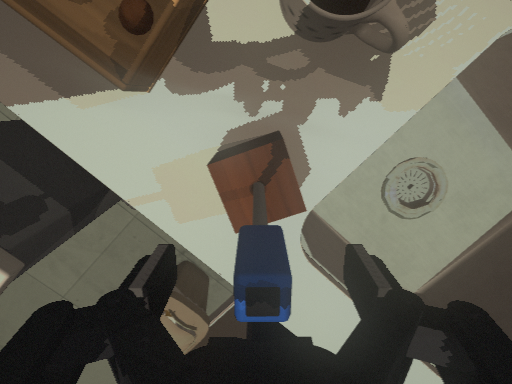

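The handle's top at (262,301) sits midway between the fingers. Closing.

Request:
apply_moves(moves="2 0 0 0 0 0 0;2 0 0 0 0 0 0;2 0 0 0 0 0 0;2 0 0 0 0 0 0;1 0 0 0 0 0 0;1 0 0 0 0 0 0", grip_force=60)

```text
clock: 4.05
ee_pos: [0.4603, -0.2919, 0.1647]
tool_rot: [-180.0, -0.0, 43.7]
ft_force: [-1.2, 1.6, 1.8]
gripper_width: 0.273
```

Request:
apply_moves(moves="1 0 0 0 0 0 0;1 0 0 0 0 0 0;1 0 0 0.5 0 0 0;1 0 0 0.5 0 0 0;1 0 0 1 0 0 0;1 0 0 1 0 0 0")

```text
clock: 4.55
ee_pos: [0.4604, -0.292, 0.1948]
tool_rot: [-180.0, 0.0, 43.7]
ft_force: [-1.8, 0.9, -1.0]
gripper_width: 0.275
```

Run:
```python
from h import *
s=state();print(s['clock'],s['ee_pos'],s['ft_force'],s['wrist_torque'],s['gripper_width'])
im=camera("wrist")
cv2.imwrite("pics/w4.png",im[:,:,::-1])
```

```text
4.55 [ 0.4604 -0.292   0.1948] [-1.8261  0.9077 -1.0011] [ 0.2521  0.2345 -0.0494] 0.2747781341867504
```

View pics/w4.png

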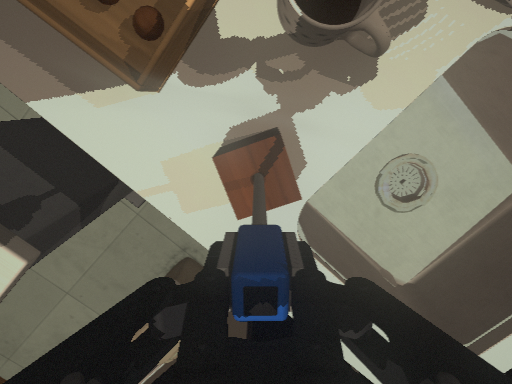

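The probe is held and coming up with the gripper. Drawing it out fully.

Request:
apply_moves(moves="1 0 0 1.5 0 0 0;1 0 0 2 0 0 0;1 0 0 2 0 0 0;1 0 0 2 0 0 0;1 0 0 1 0 0 0;1 0 0 0 0 0 0;1 0 0 0 0 0 0")

```text
clock: 5.18
ee_pos: [0.4607, -0.2923, 0.2796]
tool_rot: [179.9, -0.0, 43.7]
ft_force: [-0.2, 0.0, -1.6]
gripper_width: 0.27
```

Run:
```python
from h import *
s=state();print(s['clock'],s['ee_pos'],s['tool_rot'],s['ft_force'],s['wrist_torque'])
for n in("wrist","top","scene"): cv2.imwrite(f"pics/{n}5.png",camera(n)[:,:,::-1])
a=cv2.imread("pics/scene5.png");b=cv2.imread("pics/top5.png")
cv2.imwrite("pics/c5.png",np.hstack([cv2.resize(a[200:320,260:380],None,fx=3.3,fy=3.3,interpolation=cv2.INTER_CUBIC),cv2.resize(b[140:260,280:400],None,fx=3.3,fy=3.3,interpolation=cv2.INTER_CUBIC)]))
```

```text
5.1833 [ 0.4607 -0.2923  0.2796] [179.9256  -0.0094  43.7006] [-0.2068  0.0448 -1.6186] [ 0.0241 -0.0107  0.0148]
```

View pics/c5.png

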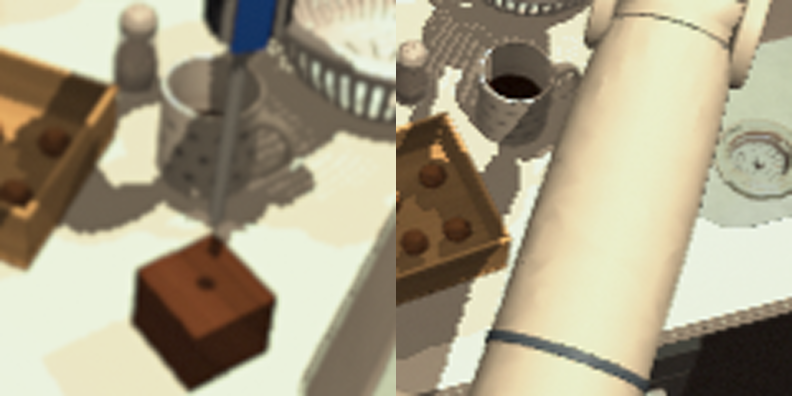

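View pics/wrist5.png

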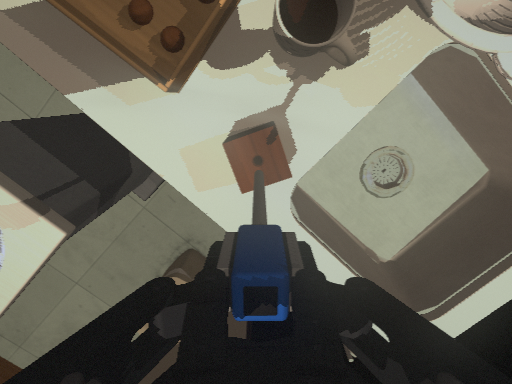

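Run:
```python
from h import *
a=cv2.imread("pics/scene5.png");w=cv2.imread("pics/wrist5.png")
cv2.imwrite("pics/c6.png",np.hstack([cv2.resize(a[220:290,305:355],None,fx=8,fy=8,interpolation=cv2.INTER_CUBIC),cv2.resize(w[150:220,235:285],None,fx=8,fy=8,interpolation=cv2.INTER_CUBIC)]))
st=state()
t=st['ee_pos']-[0,0,.159]
print(t,proj("scene",t),proj("wrist",t,st),proj("scene",t+[0,0,.14]),proj("wrist",t+[0,0,.14],st))
```

```text
[ 0.4602 -0.2919  0.1185] [325.3307 267.6428] [260.6294 173.0939] [332.396  218.0853] [260.5268 231.9465]
```

View pics/c6.png

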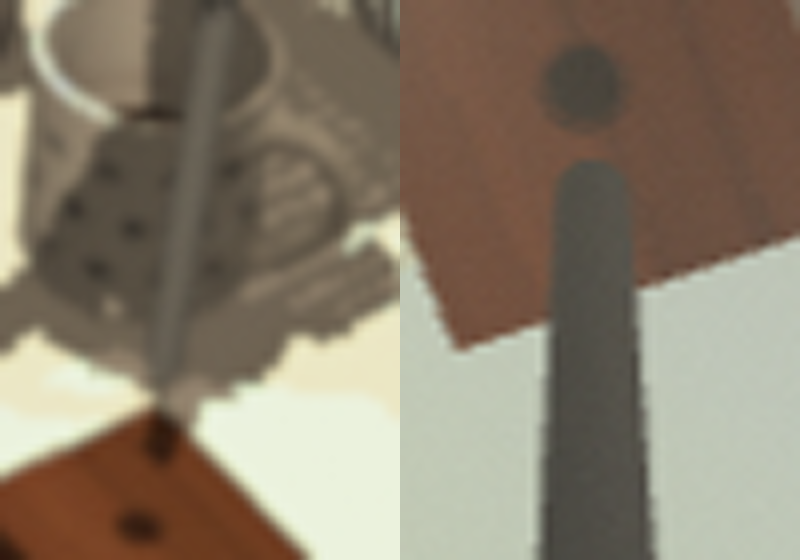

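The probe is clear of the stand and upright, with its tip within about 2 mm of where the model predicts. Moving over the open part of the box.

Request:
apply_moves(moves="1 0.4 1.3 0 0 0 0;1 0.9 3.2 0 0 0 0;1 0.9 3.2 0 0 0 0;1 0.9 3.2 0 0 0 0;1 0.9 3.2 0 0 0 0;1 0.9 3.2 0 0 0 0;1 0.7 2.5 0 0 0 0;1 0.3 1.2 0 0 0 0")

```text
clock: 6.0
ee_pos: [0.5197, -0.0783, 0.2784]
tool_rot: [-179.9, -0.0, 43.9]
ft_force: [-0.1, -0.8, -0.7]
gripper_width: 0.273
```

Request:
apply_moves(moves="1 0 0 0 0 0 0;1 0 0 0 0 0 0")

```text
clock: 6.17
ee_pos: [0.5193, -0.0816, 0.2787]
tool_rot: [-180.0, 0.1, 43.8]
ft_force: [0.0, -0.8, -0.5]
gripper_width: 0.273
```

Run:
```python
from h import *
s=state();print(s['clock'],s['ee_pos'],s['tool_rot'],s['ft_force'],s['wrist_torque'],s['qpos'])
for n in("wrist","top","scene"): cv2.imwrite(f"pics/{n}7.png",camera(n)[:,:,::-1])
a=cv2.imread("pics/scene7.png")
cv2.imwrite("pics/s7z.png",cv2.resize(a[180:320,175:355],None,fx=4,fy=4,interpolation=cv2.INTER_CUBIC))
```

```text
6.1667 [ 0.5193 -0.0816  0.2787] [-179.9709    0.0582   43.789 ] [ 0.0043 -0.7966 -0.455 ] [ 0.0008  0.0088 -0.0268] [-12.6168  -5.3129  76.2127  -0.0343 109.1567  33.5831]
```

View pics/s7z.png

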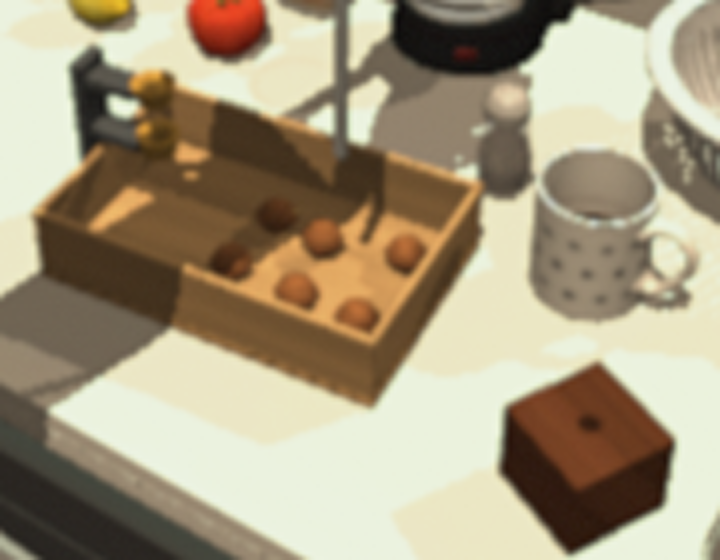

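View pics/wrist7.png

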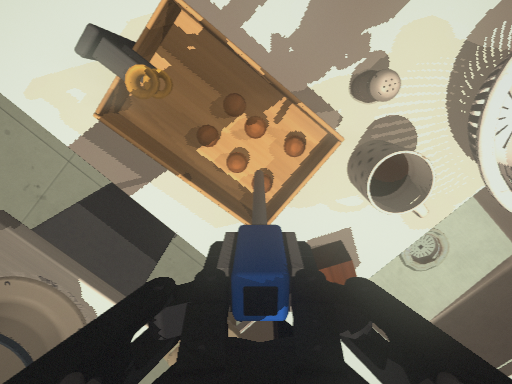

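Run:
```python
from h import *
st=state()
c=np.array([.5135,-.017]);M=np.array([[.9953,.097],[-.097,.9953]])
for p in [(234,104),(255,127),(295,146),(262,181),(236,161),(208,135)]:
    q=onz("wrist",p,.0185,st);print(q[:2],M@(q[:2]-c))
for p in [(146,81),(150,82)]: print(onz("wrist",p,.13,st))
print("tip local",M@(st['ee_pos'][:2]-c))
```

```text
[ 0.5443 -0.0111] [0.0313 0.0028]
[ 0.5417 -0.052 ] [ 0.0247 -0.0375]
[ 0.5611 -0.11  ] [ 0.0384 -0.0972]
[ 0.4929 -0.1118] [-0.0297 -0.0924]
[ 0.4889 -0.0649] [-0.0291 -0.0453]
[ 0.4894 -0.0126] [-0.0236  0.0067]
[0.5118 0.058  0.13  ]
[0.5137 0.0547 0.13  ]
tip local [-0.0007 -0.0664]
```

Nut positions agree across all three cameras. Lowering the tip into the gap between nuts.

Request:
apply_moves(moves="1 0 0 -1.5 0 0 0;1 0 0 -2 0 0 0;1 0 0 -2 0 0 0;1 0 0 -2 0 0 0;1 0 0 -1.5 0 0 0;1 0 0 -1.1 0 0 0;1 0 0 -0.5 0 0 0;1 0 0 0 0 0 0")

```text
clock: 6.98
ee_pos: [0.5189, -0.0826, 0.1721]
tool_rot: [-179.9, 0.1, 43.6]
ft_force: [0.4, -0.2, -0.9]
gripper_width: 0.278
```

Request:
apply_moves(moves="1 -0.1 1.1 0 0 0 0;1 -0.1 1.0 0 0 0 0;1 -0.9 -0.09 0 0 0 0;1 -0.9 -0.09 0 0 0 0;1 -0.9 -0.09 0 0 0 0;1 -0.9 -0.09 0 0 0 0;1 0 0 0 0 0 0")

```text
clock: 7.57
ee_pos: [0.4801, -0.0649, 0.174]
tool_rot: [180.0, -0.0, 43.7]
ft_force: [-0.5, 0.8, -1.3]
gripper_width: 0.27
```

Request:
apply_moves(moves="1 1.2 0.12 0 0 0 0;1 1.2 0.12 0 0 0 0;1 1.1 0.6 0 0 0 0;1 0.9 0.4 0 0 0 0;1 0.9 0.09 0 0 0 0;1 0.9 0.09 0 0 0 0;1 0.9 0.09 0 0 0 0;1 0 0 0 0 0 0")

```text
clock: 8.23
ee_pos: [0.5537, -0.0495, 0.1729]
tool_rot: [-180.0, -0.0, 43.7]
ft_force: [-0.0, -0.1, -0.4]
gripper_width: 0.27
```

Run:
```python
from h import *
s=state();print(s['clock'],s['ee_pos'],s['tool_rot'],s['ft_force'],s['wrist_torque'])
c=np.array([.5135,-.017]);M=np.array([[.9953,.097],[-.097,.9953]]);print(M@(s['ee_pos'][:2]-c))
a=camera("scene")[:,:,::-1];w=camera("wrist")[:,:,::-1]
cv2.imwrite("pics/s8z.png",cv2.resize(a[180:290,175:305],None,fx=5,fy=5,interpolation=cv2.INTER_CUBIC))
cv2.imwrite("pics/w8.png",w)
```

```text
8.2333 [ 0.5537 -0.0495  0.1729] [-179.9947   -0.0018   43.7162] [-0.0352 -0.128  -0.3949] [ 0.0246  0.0465 -0.0725]
[ 0.0369 -0.0363]
```

View pics/s8z.png

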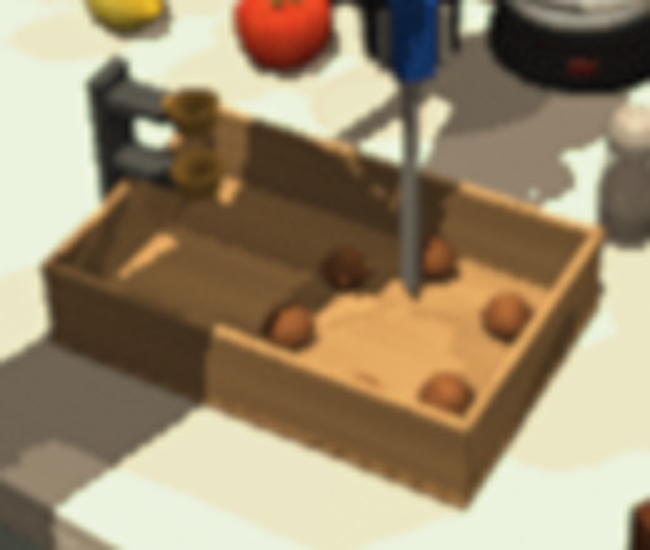

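View pics/w8.png

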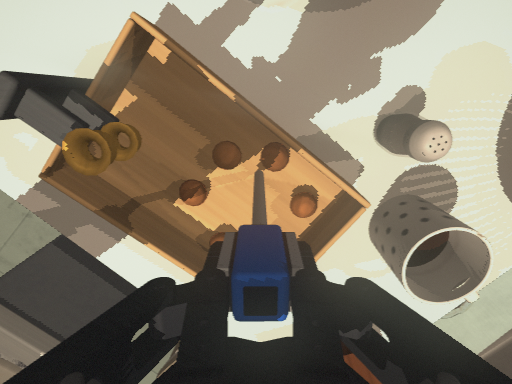

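Nuts 2 and 5 have been pushed toward the walls. Next are the two at the far end.

Request:
apply_moves(moves="1 -1.2 -0.12 0 0 0 0;1 -1.2 -0.12 0 0 0 0;1 -1.1 -0.5 0 0 0 0;1 0.1 -1.3 0 0 0 0;1 0.13 -1.3 0 0 0 0;1 0.13 -1.3 0 0 0 0;1 0.13 -1.3 0 0 0 0;1 0 0 0 0 0 0")

```text
clock: 9.0
ee_pos: [0.5227, -0.1121, 0.1729]
tool_rot: [180.0, 0.1, 43.5]
ft_force: [-0.6, 0.1, -1.4]
gripper_width: 0.271
```

Request:
apply_moves(moves="1 -0.9 -0.09 0 0 0 0;1 -0.9 -0.09 0 0 0 0;1 -0.9 -0.09 0 0 0 0;1 -0.9 -0.09 0 0 0 0;1 0 0 0 0 0 0;1 1.2 0.12 0 0 0 0;1 1.2 0.12 0 0 0 0;1 1.2 0.12 0 0 0 0")

```text
clock: 9.67
ee_pos: [0.5227, -0.1087, 0.1737]
tool_rot: [179.9, -0.0, 43.7]
ft_force: [-0.1, 0.0, -1.2]
gripper_width: 0.272
```

Request:
apply_moves(moves="1 0.5 0 0 0 0 0;1 0.9 0.05 0 0 0 0;1 0.9 0.09 0 0 0 0;1 0.9 0.09 0 0 0 0;1 0.6 0.09 0 0 0 0;1 0 0 0 0 0 0")

```text
clock: 10.17
ee_pos: [0.5613, -0.1055, 0.1729]
tool_rot: [-180.0, -0.0, 43.7]
ft_force: [0.4, 0.0, -1.5]
gripper_width: 0.271
```

Run:
```python
from h import *
s=state();print(s['clock'],s['ee_pos'],s['tool_rot'],s['ft_force'],s['wrist_torque'])
c=np.array([.5135,-.017]);M=np.array([[.9953,.097],[-.097,.9953]]);print(M@(s['ee_pos'][:2]-c))
a=camera("scene")[:,:,::-1];w=camera("wrist")[:,:,::-1]
cv2.imwrite("pics/s9z.png",cv2.resize(a[180:290,175:305],None,fx=5,fy=5,interpolation=cv2.INTER_CUBIC))
cv2.imwrite("pics/w9.png",w)
```

```text
10.1667 [ 0.5613 -0.1055  0.1729] [-179.9831   -0.0011   43.7329] [ 0.4168  0.0419 -1.4676] [ 0.0297  0.0503 -0.0168]
[ 0.039  -0.0927]
```

View pics/s9z.png

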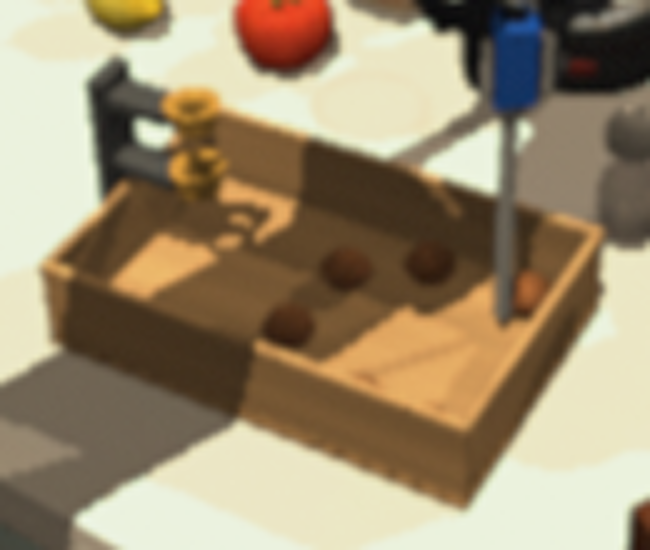

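View pics/w9.png

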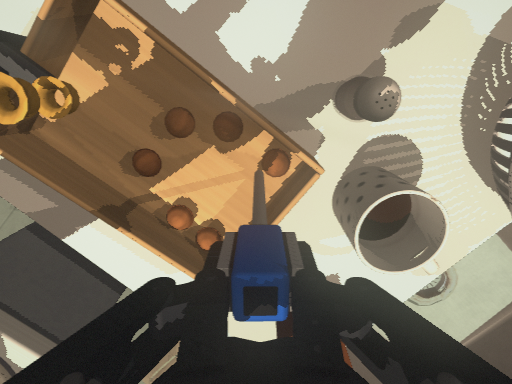

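All six nuts are visible in the wrist view, at (180,122), (228,127), (277,162), (209,239), (180,217) and (147,162). Measuring how far each moved.

Run:
```python
from h import *
st=state()
c=np.array([.5135,-.017]);M=np.array([[.9953,.097],[-.097,.9953]])
B=[(.5443,-.0111),(.5417,-.052),(.5611,-.11),(.4929,-.1118),(.4889,-.0649),(.4894,-.0126)]
for p,b in zip([(180,122),(228,127),(277,162),(209,240),(180,217),(147,162)],B):
    q=onz("wrist",p,.0185,st)[:2];print(q,M@(q-c),np.linalg.norm(q-b))
```

```text
[ 0.544  -0.0106] [0.031  0.0035] 0.0006207782005446427
[ 0.5734 -0.0484] [ 0.0566 -0.0371] 0.03192222606614799
[ 0.5819 -0.1092] [ 0.0592 -0.0984] 0.020844055934969463
[ 0.4641 -0.117 ] [-0.0588 -0.0948] 0.029240386703200626
[ 0.4635 -0.0753] [-0.0554 -0.0532] 0.027407395644681663
[ 0.4884 -0.0113] [-0.0244  0.0081] 0.0016126020770385354
```

Four nuts have shifted, by 32, 29, 27 and 21 mm, and all are still in the box. Next I lift clear and move over the upper eye.

Request:
apply_moves(moves="1 -0.5 0 0.5 0 0 0;1 0 0 2 0 0 0;1 0 0 2.5 0 0 0;1 0 0 2.5 0 0 0;1 0 0 2.5 0 0 0;1 0 0 2.5 0 0 0;1 0 0 2 0 0 0;1 0 0 0 0 0 0")

```text
clock: 10.93
ee_pos: [0.5554, -0.106, 0.3246]
tool_rot: [179.6, -0.3, 43.7]
ft_force: [0.9, -0.1, -0.2]
gripper_width: 0.271
```

Request:
apply_moves(moves="1 -0.4 1.2 0 0 0 0;1 -0.8 2.7 0 0 0 0;1 -0.8 2.7 0 0 0 0;1 -0.8 2.7 0 0 0 0;1 -0.8 2.7 0 0 0 0;1 -0.8 2.7 0 0 0 0;1 -0.4 1.5 0 0 0 0;1 -0.2 0.7 0 0 0 0")

```text
clock: 11.6
ee_pos: [0.5037, 0.0658, 0.3165]
tool_rot: [-179.9, 0.1, 43.9]
ft_force: [0.1, 0.7, -1.6]
gripper_width: 0.269
```

Request:
apply_moves(moves="1 0 0 0 0 0 0;1 0 0 0 0 0 0;1 0 0 0 0 0 0")

```text
clock: 11.85
ee_pos: [0.5054, 0.0625, 0.3175]
tool_rot: [-180.0, 0.1, 43.7]
ft_force: [-0.7, 0.3, -0.5]
gripper_width: 0.272
```

```bash
cat > look.py <<'E'
from h import *
import sys
k=sys.argv[1]
s=state();print(s['clock'],s['ee_pos'],s['tool_rot'],s['ft_force'],s['wrist_torque'],s['gripper_width'])
t=s['ee_pos']-[0,0,.159]
print("tip pred",t,proj("scene",t),proj("wrist",t,s),proj("top",t))
a=camera("scene")[:,:,::-1];w=camera("wrist")[:,:,::-1];T=camera("top")[:,:,::-1]
r=lambda i,u,v:cv2.resize(i[v:v+60,u:u+44],None,fx=6,fy=6,interpolation=cv2.INTER_CUBIC)
cv2.imwrite(f"pics/L{k}.png",np.hstack([r(a,192,170),cv2.resize(w[130:210,230:290],(270,360),interpolation=cv2.INTER_CUBIC),r(T,222,165)]))
cv2.imwrite(f"pics/W{k}.png",w)
E
python3 look.py a
```

```text
11.85 [0.5054 0.0625 0.3175] [-179.9739    0.0677   43.6535] [-0.6696  0.301  -0.4856] [-0.0298 -0.0241  0.0151] 0.2719833157796091
tip pred [0.5054 0.0625 0.1585] [211.5284 192.2257] [260.3041 172.9942] [246.9409 196.2732]
```

View pics/La.png

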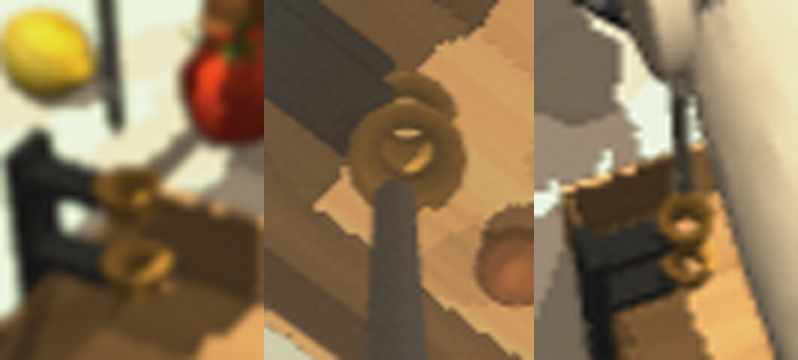

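View pics/Wa.png

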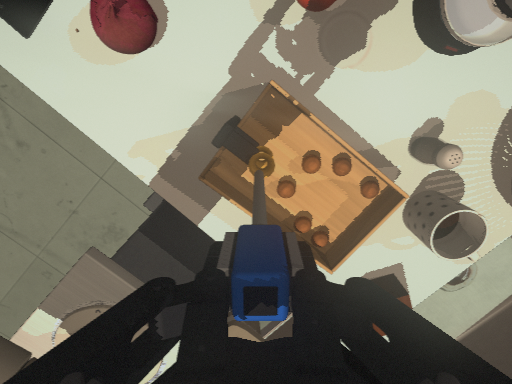

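Run:
```python
from h import *
s=state()
w=cv2.imread("pics/Wa.png")
for k,dx in (("window",.044),):
    print(proj("wrist",s['ee_pos']+[0,0,.044],s))
for off in (0,.003,.006):
    print(off,proj("wrist",s['ee_pos']-[0,0,.159+off],s))
p=onz("wrist",(261.8,164.4),.13,s);print("eye raw",p, "bias-corr",onz("wrist",(262.5,167.2),.13,s),onz("wrist",(262.5,166.),.13,s))
b=blobs(camera("wrist"),(15,100,40),(30,255,255),30)
T=camera("top");S=camera("scene")
cv2.imwrite("pics/eyes.png",np.hstack([cv2.resize(S[185:225,195:230,::-1],None,fx=10,fy=10,interpolation=cv2.INTER_CUBIC),cv2.resize(T[185:225,228:268,::-1],None,fx=10,fy=10,interpolation=cv2.INTER_CUBIC)]))
```

```text
[260.6725 301.7036]
0 [260.2698 173.0923]
0.003 [260.2676 172.3772]
0.006 [260.2654 171.6751]
eye raw [0.5089 0.0629 0.13  ] bias-corr [0.507 0.06  0.13 ] [0.508 0.061 0.13 ]
```

View pics/eyes.png

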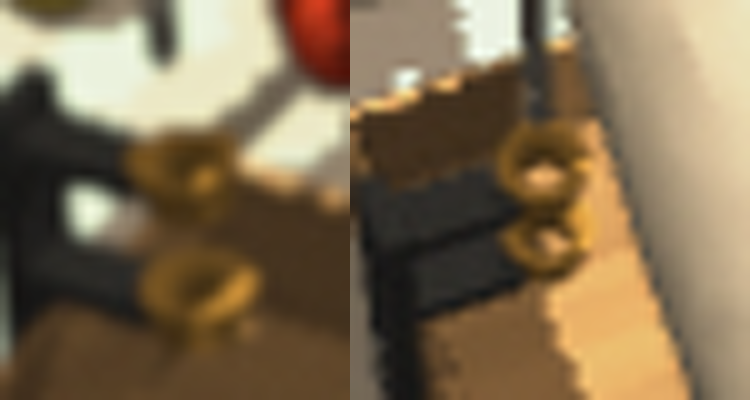

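Run:
```python
from h import *
s=state()
print(tri([ray("scene",(212.95,200.85)),ray("top",(246.85,200.75))]))
print(tri([ray("scene",(212.95,200.85)),ray("top",(246.85,200.75)),ray("wrist",(261.8,164.4),st=s)]))
print("tip",tri([ray("scene",(211.6,191.6)),ray("top",(246.8,196.7))]), s['ee_pos'])
print(tri([ray("scene",(211.6,191.6)),ray("top",(246.8,196.7)),ray("wrist",(259.6,170),st=s)]))
```

```text
(array([0.5078, 0.0631, 0.1277]), [np.float64(0.000558395885886403), np.float64(0.0005583958858860917)])
(array([0.5082, 0.063 , 0.1274]), [np.float64(0.0004793302863132769), np.float64(0.0007012847633184074), np.float64(0.00034947936054600514)])
tip (array([0.5048, 0.0629, 0.1596]), [np.float64(0.001343991300988038), np.float64(0.001343991300988178)]) [0.5056 0.0627 0.3182]
(array([0.5067, 0.0641, 0.1574]), [np.float64(0.0015086270097900822), np.float64(0.002077107698085928), np.float64(0.0012191987540693732)])
```

Eye minus tip is about +2.3 mm in x and 0 in y. I'll correct that, then go into the flare slowly and watch the force.

Request:
apply_moves(moves="1 0.23 0 0 0 0 0;1 0 0 -0.8 0 0 0;1 0 0 -0.8 0 0 0;1 0 0 -0.7 0 0 0;1 0 0 -0.5 0 0 0;1 0 0 -0.4 0 0 0;1 0 0 -0.3 0 0 0;1 0 0 0 0 0 0")

```text
clock: 12.82
ee_pos: [0.5075, 0.0633, 0.2824]
tool_rot: [-180.0, 0.1, 43.7]
ft_force: [0.0, -0.3, -0.4]
gripper_width: 0.273
```

```bash
python3 look.py b
```

```text
12.8167 [0.5075 0.0633 0.2824] [-179.9583    0.0517   43.7095] [ 0.0459 -0.3476 -0.3611] [ 0.0437 -0.024  -0.0244] 0.27317183067538736
tip pred [0.5075 0.0633 0.1234] [212.7808 202.3074] [260.3441 173.0349] [246.8792 201.3552]
```

View pics/Lb.png

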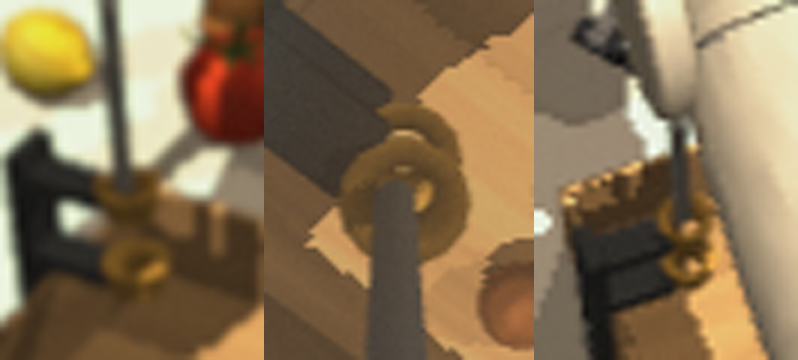

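The tip is in the flare with no contact force. All three views put it about 2 mm off-centre, so I'll shift (+1,-1.5) mm and go on.

Request:
apply_moves(moves="1 0.1 -0.15 0 0 0 0;1 0 0 -0.3 0 0 0;1 0 0 -0.4 0 0 0;1 0 0 -0.4 0 0 0;1 0 0 -0.4 0 0 0;1 0 0 0 0 0 0")

```text
clock: 13.47
ee_pos: [0.5084, 0.0617, 0.2668]
tool_rot: [-179.9, 0.1, 43.7]
ft_force: [-0.1, 0.3, -0.9]
gripper_width: 0.268
```

```bash
python3 look.py c
```

```text
13.4667 [0.5084 0.0617 0.2668] [-179.9231    0.0889   43.7049] [-0.1155  0.2574 -0.8802] [-0.0031 -0.0004  0.0157] 0.26789451266154135
tip pred [0.5084 0.0617 0.1078] [213.8527 206.89  ] [260.4352 172.9418] [247.412  203.4279]
```

View pics/Lc.png

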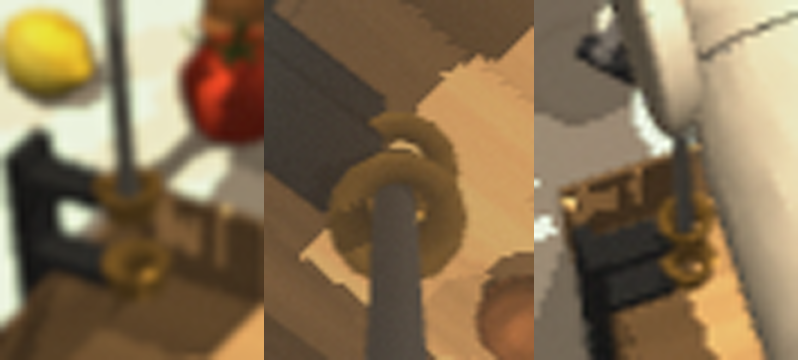

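The tip is through the upper eye, centred, with no force. Continuing toward the lower eye.

Request:
apply_moves(moves="1 0 0 -0.5 0 0 0;1 0 0 -0.6 0 0 0;1 0 0 -0.6 0 0 0;1 0 0 -0.5 0 0 0;1 0 0 -0.4 0 0 0;1 0 0 -0.4 0 0 0;1 0 0 -0.4 0 0 0;1 0 0 0 0 0 0")

```text
clock: 14.28
ee_pos: [0.5084, 0.0617, 0.2331]
tool_rot: [-179.9, 0.1, 43.7]
ft_force: [0.1, -0.1, -0.9]
gripper_width: 0.271
```

```bash
python3 look.py d
```

```text
14.2833 [0.5084 0.0617 0.2331] [-179.9421    0.0656   43.7072] [ 0.1044 -0.1015 -0.8893] [-0.0301 -0.0005  0.0374] 0.2708485072676643
tip pred [0.5084 0.0617 0.0741] [214.7278 216.4664] [260.386  172.9999] [247.7152 208.5078]
```

View pics/Ld.png

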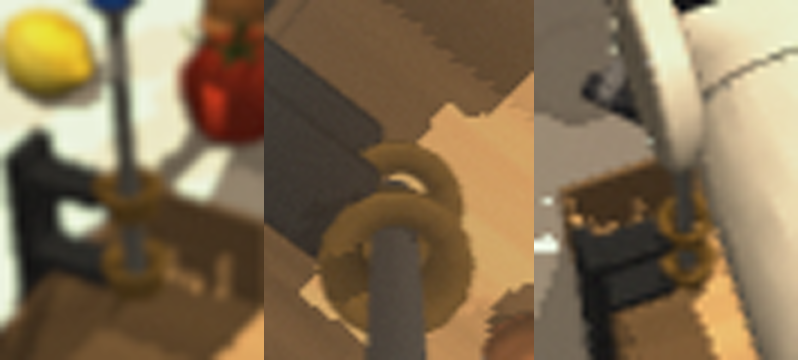

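The tip is in the lower eye, visible inside both rings, with no force. Lowering the final 29 mm.

Request:
apply_moves(moves="1 0 0 -0.5 0 0 0;1 0 0 -0.6 0 0 0;1 0 0 -0.6 0 0 0;1 0 0 -0.5 0 0 0;1 0 0 -0.4 0 0 0;1 0 0 -0.3 0 0 0;1 0 0 0 0 0 0;1 0 0 0 0 0 0")

```text
clock: 15.1
ee_pos: [0.5086, 0.0617, 0.2051]
tool_rot: [-180.0, 0.0, 43.7]
ft_force: [0.6, 0.3, -1.0]
gripper_width: 0.274
```

```bash
python3 look.py e
python3 - <<'E'
from h import *
S=camera("scene");cv2.imwrite("pics/fin.png",cv2.resize(S[150:310,140:360,::-1],None,fx=3.6,fy=3.6,interpolation=cv2.INTER_CUBIC))
cv2.imwrite("pics/fin2.png",cv2.resize(S[165:245,190:250,::-1],None,fx=7,fy=7,interpolation=cv2.INTER_CUBIC))
E
```

```text
15.1 [0.5086 0.0617 0.2051] [-179.99      0.0133   43.7059] [ 0.6054  0.3149 -0.9822] [ 0.0206 -0.0416  0.028 ] 0.2739265867064413
tip pred [0.5086 0.0617 0.0461] [215.484  224.1275] [260.2621 173.131 ] [247.9472 212.5495]
```

View pics/fin.png

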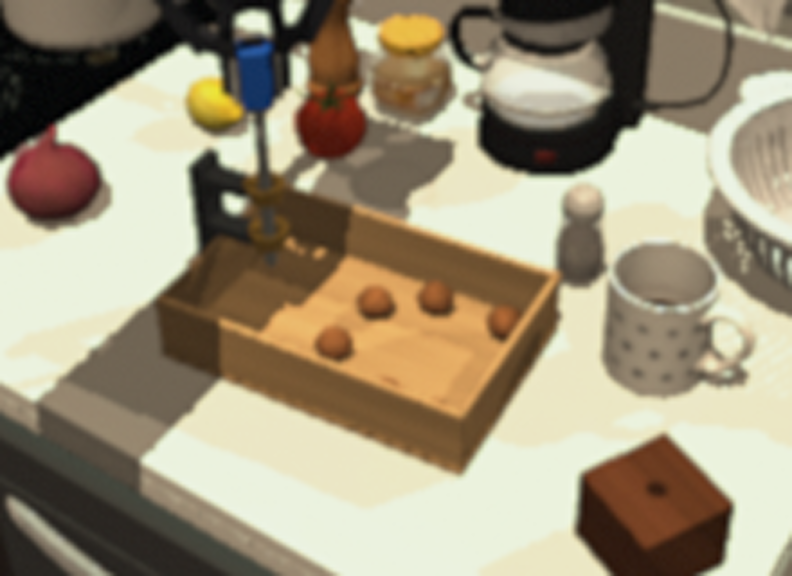

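View pics/fin2.png

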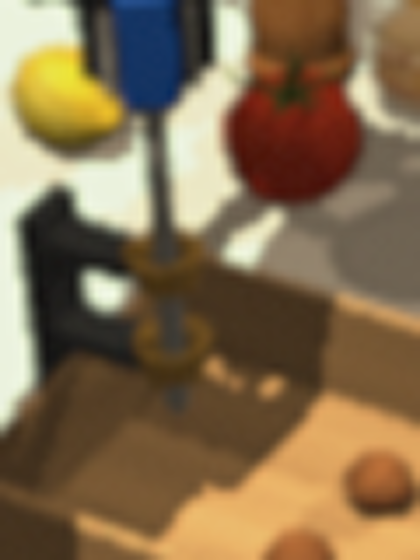

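View pics/We.png

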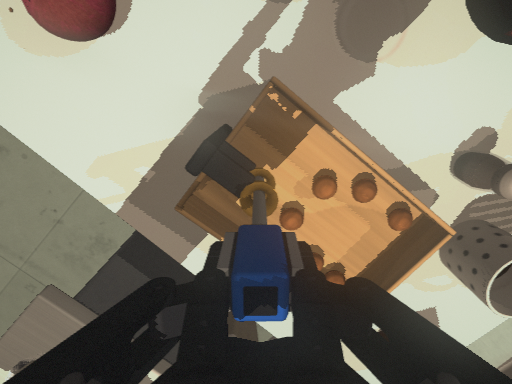

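The shaft passes through both rings. Its end shows at (215.4,223.9) in the scene view, against (215.5,224.1) predicted for z=46 mm. One last 1 mm down, settle, and hand in.

Request:
apply_moves(moves="1 0 0 -0.1 0 0 0;1 0 0 0 0 0 0;1 0 0 0 0 0 0;1 0 0 0 0 0 0;1 0 0 0 0 0 0;1 0 0 0 0 0 0")

```text
clock: 15.8
ee_pos: [0.5087, 0.0617, 0.2043]
tool_rot: [180.0, -0.0, 43.7]
ft_force: [-0.1, 0.9, -0.6]
gripper_width: 0.271
```

Run:
```python
from h import *
s=state();print(s['clock'],s['ee_pos'],s['tool_rot'],s['ft_force'],s['qvel'],s['gripper_width'])
print(finish_job())
```

```text
15.8 [0.5087 0.0617 0.2043] [179.9974  -0.0023  43.7052] [-0.0599  0.9178 -0.5783] [-0.0176 -0.051  -0.053   0.029   0.0823 -0.0607] 0.2705620931959679
the job is handed in; nothing more can be done
None
```

The job is done and handed in at 15.8 s. I drew the probe out of its stand, stirred the walnuts with its tip, and threaded it through both brass eyes, where it is still held by the handle.

- **Walnuts:** four were clearly moved, by about 32, 29, 27 and 21 mm. I measured this in the wrist view straight after stirring. All six were still in the box then.
- **Probe:** the tip is at about z = 45 mm, 15 mm below the rim. The probe is upright, the arm is at rest, and the forces at the end were about 1 N or less. The pictures show the shaft through both rings.
- **Bystanders:** the arm did not go near the onion, lemon, tomato or mug. They look unmoved in the last pictures, though I did not measure their positions.

**Check that disagreed:** the wrist view placed the tip 2–3 pixels from where I predicted. That is about the calibration error. The scene and top views agreed with the prediction, and I corrected the small offset at the upper eye before going through.

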